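# Cure the lacquer inside a bead

## Robot

A 6-joint arm with a two-finger parallel gripper is mounted at the origin on the work surface. World frame = base frame: x ahead of the robot, y to its left, z up, the work surface at z = 0. Lengths are in m, angles in rad, forces in N, time in s.
With the tool pointing down it reaches from about 0.35 to 0.95 m from the base axis. Payload 17.4 kg.
Tool frame: the origin (TCP) lies on the centre line of the jaws, within the pads' length; the fingertips stand ahead of it and the grasp point (between the pads) lies 2 mm behind it (arm.tips_ahead is the z of the fingertips in the tool frame, in m); z points along the fingers, y is the line along which they close (so a half turn about z gives the same grasp; the last joint's range is limited). The gripper opens to 93 mm and grips with 3 to 60 N. Pads are 15 mm wide; open, the fingers measure 128 mm over their backs; the gripper's body (75 mm by 188 mm) begins 65 mm behind the grasp point.
Start: joints at [1.29, 0.116, 1.442, -0, 1.584, -0.038], TCP at [0.162, 0.655, 0.236] pointing down, gripper open.
Joint ranges: [-2.83, 2.83], [-0.83, 2.19], [0.07, 2.5], [-1.14, 4.28], [0.01, 3], [-2.97, 2.97]. Speed limits (rad/s): [1.89, 1.89, 2.22, 3.14, 3.14, 3.14].

## Interface

Orientations are given as a unit quaternion [w, x, y, z].
In Python, from plant import arm, imaging gives the robot as it stands.
- The arm moves only by the tool arm_command, never from a script. Its argument "increments" is a list of rows, each a list of 7 numbers: the closure in counts, from 0 (fully open) to 255 (shut), then the shift along the world's x, y, z in mm, then the turn, a rotation vector about the world's x, y, z in rad. A call has exactly 5 rows; each row is the pose to reach, as a shift and turn from the pose commanded when the call began; what a row does not reach only later rows make up. A row lasts 1/8 s, in which the tool goes at most 62.5 mm and 10.7 degrees, less where a joint would pass 70% of its speed; a pose out of reach is approached as far as the arm can. A call with a gripper value outside its range is refused whole. The fingers move at their own pace and stop on an object; "force" is the grip in N (left out, the last holds). Time passes only in rows, so rows that repeat a pose let the fingers close, or fill a call up. It gives the time, the measured TCP pose, the force, the opening and the grip force at its end, in the units of the state.
- arm.sense(): the state, without advancing time (a new reading comes with each control period).
- imaging.snapshot(name): name is "scene" or "top" or "wrist"; returns a dict with "frame" (420x560x3 uint8, blue, green, red), "intrinsics" (3x3 intrinsics, pixels), "dist_coeffs" ([k1, k2, p1, p2, k3] as OpenCV has them; the pictures are not rectified), "rvec" (rotation vector, rad) and "tvec" (3), from world to camera coordinates, as OpenCV has them. Camera axes: x right, y down, z forward; pixel columns grow to the right and rows downward; lengths in m; the calibration is good to about 2 mm. A picture is of the moment at which its call begins. There is no depth.
- arm.close_job(): hands the job in; it is judged then, once.
Trained networks look in a picture, given as the dict that the camera call returned (one of the last four; its "shot" number tells which), for a name from the list of things; names that differ only in an ending like _2 or _b are one class to them, and where a whole thing is asked for, a point or a joint stands for the part that bears it (a point fixed in the world has none). Each returns a list of dicts, best first, with "p" (0 to 1); they miss things now and then, are a little off and sometimes report something else, mostly with a low value. They report only what shows in the picture. A call takes as long as a camera call. They do not tell look-alikes from the thing itself.
- imaging.trace(picture, target): "mask" (420x560 bool, what is visible of it) and "extent" ([left, top, right, bottom] in pixels, round what is visible of it).
- imaging.landmark_of(picture, target): "uv" ([column, row] in pixels: a listed point, or the origin of a listed thing).
The state is a dict: "clock": time; "joint_positions": joint angles; "dq": joint speeds; "effort": joint torques, N m; "tool_pos": TCP position; "orientation": TCP orientation; "ft_force": force on the tool from outside, world axes, zero at the start; "ft_torque": the same for the moment, N m; "opening": finger opening in m; "grip_force": force on a finger pad.
Only numpy, scipy, OpenCV 4.12 (cv2) and the standard library are available. Lean on these libraries where they do the work, as an engineer would, in place of code of your own. Each camera call takes 0.05 s, during which the arm holds its last target. There are 200 camera calls.

## Task

Wind the jig's handwheel clockwise until the carriage with the freshly lacquered bead is up against its stop, under the guide hole. Then lift the curing wand out of its stand and lower its stem through the guide hole into the bead's bore without touching the guide plate or the bead, until the tip is halfway down the bead; finish while holding the wand there, still, upright and centred in the hole. Leave the other things on the table where they are.

Things in the scene. Friction and masses are not known exactly. Their poses are not given: they have to be found in the camera images.
- jig: Curing jig fixed to the table: steel base 130 (its x) by 370 (its y, from -170 to +200) by 12 mm; origin on the table, z up. At y = +80 mm an aluminium guide plate (66 mm square, top 102 mm up) overhangs from a column on its -x side, 43 to 65 mm from the hole's axis. At y = -80 mm a handwheel lies flat (vertical axis). A carriage with a big wooden bead slides along y under the plate.
- guide_hole (a point): Centre of the round vertical guide hole, at the guide plate's top face (102 mm above the table). Hole 24 mm in diameter, right through the 12 mm plate; below it is a 6 mm gap and then, when the carriage is at its stop, the bead's bore on the same axis. Axes as the jig's.
- carriage (a joint): Distance in m of the carriage from its stop: 0 = touching the stop (bead's bore exactly under the guide hole), up to 0.07 = far out on the jig's +y side. Starts 0.035 to 0.065 out. Geared to the handwheel: 8 mm a radian (about 50 mm a turn). Stays where it is left.
- bead_mid (a point): Middle of the bore of the bead held on the carriage, 59 mm above the table (43 mm below guide_hole). The bead is a turned wooden barrel 61 mm across and 50 mm tall (34 to 84 mm above the table), with a straight vertical bore 24 mm in diameter right through; below it, at 34 mm, is a rubber pad. Moves with the carriage.
- handwheel (a joint): Angle of the handwheel in rad, 0 with the carriage at its stop, growing anticlockwise seen from above; starts at 4.4 to 8.1. Wind it clockwise (seen from above) to bring the carriage home, where it stops hard. About 2 N at the crank turns it; it stays where it is left.
- wheel_axis (a point): Point on the handwheel's vertical axis at the height of the crank's middle (94 mm above the table). The wheel is a flat steel handwheel 100 mm across, top 66 mm above the table.
- crank_mid (a point): Middle of the handwheel's crank knob: an upright black cylinder 24 mm in diameter, 36 mm tall (74 to 110 mm above the table), 45 mm from the wheel's axis. It spins freely on its own pin, so a gripper holding it from above can go round without turning.
- stand: Wand stand, fixed: aluminium tube 44 mm across, top 105 mm above the table, with an upright hole 20 mm in diameter, on a disc foot 80 mm across. Origin on the table under the hole.
- wand_mid (a point): Centre of the curing wand's handle. Loose, 0.11 to 0.22 kg, 155 mm long: a round stem 10 mm thick and 95 mm long with a clear tip, below a black square handle 28 x 28 mm, 60 mm tall (this point lies 125 mm above the tip; x, y square to the handle's faces, z up along the wand). At the start it hangs upright in the stand, the handle resting on the stand's top.
- wand_tip (a point): Centre of the lower end of the wand's stem. Axes as wand_mid.
- brush_jar: Bystander: white ceramic jar of brushes, 72 mm across, 180 mm tall with the brushes. Origin at its underside.
- heart: Bystander: flat lacquered wooden heart pendant, 16 mm thick, about 60 mm across. Origin at its underside.
- pliers: Bystander: small pliers lying flat, 120 mm long. Origin at its underside.
- lacquer_jar: Bystander: jar with a lid, 60 mm across, 70 mm tall. Origin at its underside.
- bead_bowl: Bystander: shallow clay bowl of beads, 110 mm across, 35 mm tall. Origin at its underside.
- spool: Bystander: empty wooden spool standing on end, 48 mm across, 42 mm tall. Origin at its underside.
- tin: Bystander: plain metal tin, 74 mm across, 100 mm tall. Origin at its underside.
Mind the look-alikes: they are no part of the job. Leave any blue, purple or red look-alike of the part that bears wand_mid alone.

How it is judged:
On the way, in this order (a step that is already met when the one before it is completed fails the run):
1. the carriage is up against its stop (within 2 mm) (value of joint carriage below 0.002 m), for 0.2 s.
2. the wand is lifted clear of its stand (height (world z) of wand_tip above 0.108 m), for 0.1 s.
3. the stem is in the guide hole from above (z of wand_tip in the frame of guide_hole below -0.004 m and horizontal distance between wand_tip and guide_hole below 0.008 m), for 0.1 s.
At the end, for the whole second after the job is handed in: The wand is held in the gripper, touching nothing else, its tip within 12 mm of half the bead's height and within 4 mm of the guide hole's axis (5 mm of the bore's), upright within 4 degrees and still (under 12 mm/s), with the carriage within 3 mm of its stop (value of joint carriage below 0.003 m and horizontal distance between wand_tip and guide_hole below 0.004 m and horizontal distance between wand_tip and bead_mid below 0.005 m and z of wand_tip in the frame of bead_mid between -0.012 and 0.012 m and angle between wand_tip's own z axis and vertical below 0.07 rad and linear speed of wand below 0.012 m/s and contact force between wand and the fingers above 0.5 N and contact force between wand and jig below 0.1 N); the arm keeps its last pose, push and grip.
It fails at once if the wand touches the guide plate, the bead or any other part of the jig (contact force between wand and jig above 0.2 N).
It fails at once if a bystander is moved by more than 30 mm (distance of any of brush_jar, heart, pliers, lacquer_jar, bead_bowl, spool, tin from where it was at the start of the episode above 0.03 m).
It also fails if it takes over 70 s, if anything falls off the work surface, if the arm or the gripper's body presses on something with over 40 N, if the wrist force passes 120 N, or if a joint passes its speed limit or range.

## Working session

There is one attempt and no reset: what is moved stays moved. The work goes in short steps, Python scripts to look and compute and a tool call to move; the robot and the scene stay as the last step left them, time stands still between calls to the robot, and variables do not carry over. Pictures are saved under pics/ and viewed, at most 10 in all, crops included, and the job is handed in when it is done.

Besides the shell and the picture viewer there is one more tool, called after "Request:" as name(argument=value, ...), one argument or row to a line, values as JSON. arm_command: Moves the arm, as the interface text tells. Its arguments: {"type":"object","properties":{"increments":{"type":"array","items":{"type":"array","items":{"type":"number"}}},"force":{"type":"number"}},"required":["increments"]}

```bash
ls; mkdir -p pics
cat > h.py <<'E'
import numpy as np, cv2
from plant import arm, imaging
def ray(p,uv):
    R=cv2.Rodrigues(np.array(p["rvec"],float))[0]; t=np.array(p["tvec"],float).ravel()
    n=cv2.undistortPoints(np.array([[uv]],float),np.array(p["intrinsics"]),np.array(p["dist_coeffs"]))[0,0]
    return -R.T@t, R.T@np.array([n[0],n[1],1.])
def atz(p,uv,z):
    o,d=ray(p,uv); return o+d*(z-o[2])/d[2]
def tri(obs):
    A=np.zeros((3,3));b=np.zeros(3)
    for p,uv in obs:
        o,d=ray(p,uv); d=d/np.linalg.norm(d); M=np.eye(3)-np.outer(d,d); A+=M;b+=M@o
    x=np.linalg.solve(A,b)
    return x,[float(np.linalg.norm(np.array(proj(p,x))-uv)) for p,uv in obs]
def proj(p,X):
    return cv2.projectPoints(np.array([X],float),np.array(p["rvec"],float),np.array(p["tvec"],float),np.array(p["intrinsics"]),np.array(p["dist_coeffs"]))[0].ravel()
def save(p,n): cv2.imwrite(f"pics/{n}.png",p["frame"])
E
python3 - <<'E'
from h import *
np.set_printoptions(precision=4,suppress=True)
P={c:imaging.snapshot(c) for c in("scene","top")}
for c in P: save(P[c],c+"0")
D={}
for n in ["guide_hole","bead_mid","wheel_axis","crank_mid","stand","wand_mid","wand_tip","jig"]:
    for c in P:
        r=imaging.landmark_of(P[c],n); D[n,c]=r
        print(n,c,[(np.round(q["uv"]).tolist(),round(q["p"],2)) for q in r[:4]])
    if D[n,"scene"] and D[n,"top"]: print("   tri",*tri([(P[c],D[n,c][0]["uv"]) for c in P]))
for n in ["brush_jar","heart","pliers","lacquer_jar","bead_bowl","spool","tin"]:
    r=imaging.landmark_of(P["top"],n)
    if r: print(n,atz(P["top"],r[0]["uv"],0)[:2],round(r[0]["p"],2))
s=arm.sense();print(s["clock"],s["tool_pos"],s["orientation"],arm.tips_ahead)
E
```

```text
pics
guide_hole scene [([325.0, 224.0], 0.57)]
guide_hole top [([236.0, 217.0], 0.56)]
   tri [0.5586 0.0939 0.0944] [1.6541172731972016, 1.3870347849414002]
bead_mid scene [([344.0, 232.0], 0.86)]
bead_mid top [([220.0, 225.0], 0.72)]
   tri [0.5387 0.142  0.053 ] [3.00827416492823, 2.522375134184939]
wheel_axis scene [([261.0, 226.0], 0.64)]
wheel_axis top [([294.0, 203.0], 0.62), ([297.0, 185.0], 0.51)]
   tri [ 0.5972 -0.0649  0.0817] [2.0389619988937846, 1.709954313660763]
crank_mid scene [([248.0, 237.0], 0.46), ([377.0, 195.0], 0.31)]
crank_mid top [([221.0, 222.0], 0.45), ([238.0, 147.0], 0.45), ([297.0, 186.0], 0.42)]
   tri [0.5989 0.033  0.1223] [50.964169245499214, 42.361976707974165]
stand scene [([153.0, 194.0], 0.93), ([140.0, 163.0], 0.15)]
stand top [([405.0, 227.0], 0.86)]
   tri [ 0.5295 -0.4083  0.0076] [2.9856781966085113, 2.6293245591579955]
wand_mid scene [([158.0, 138.0], 0.89), ([181.0, 170.0], 0.83), ([113.0, 193.0], 0.76), ([140.0, 164.0], 0.65)]
wand_mid top [([220.0, 224.0], 0.71), ([423.0, 191.0], 0.54), ([380.0, 231.0], 0.51), ([416.0, 261.0], 0.5)]
   tri [ 0.6207 -0.0369  0.4817] [105.22583769902626, 88.1334764713719]
wand_tip scene [([170.0, 166.0], 0.91), ([128.0, 217.0], 0.91), ([193.0, 197.0], 0.82)]
wand_tip top [([403.0, 261.0], 0.69), ([408.0, 195.0], 0.6), ([366.0, 234.0], 0.51), ([158.0, 189.0], 0.28)]
   tri [ 0.4249 -0.3977  0.0133] [2.0286455912960006, 1.8875478850485123]
jig scene [([292.0, 246.0], 0.62)]
jig top [([266.0, 211.0], 0.97)]
   tri [0.583  0.0143 0.0002] [0.19973580598843493, 0.16630198127000148]
brush_jar [0.5155 0.3786] 0.88
heart [0.3728 0.1933] 0.62
pliers [ 0.3669 -0.2028] 0.76
lacquer_jar [0.7829 0.1062] 0.7
bead_bowl [ 0.7694 -0.144 ] 0.63
spool [ 0.6325 -0.332 ] 0.64
tin [0.6512 0.3485] 0.96
1.25 [0.1623 0.6552 0.2357] [-0.      0.1211  0.9926  0.    ] 0.017
```

Run:
```python
import cv2,numpy as np
a=cv2.imread("pics/scene0.png")[110:280,90:430];b=cv2.imread("pics/top0.png")[110:280,130:470]
f=lambda i:cv2.resize(i,None,fx=1.76,fy=1.76,interpolation=cv2.INTER_CUBIC)
cv2.imwrite("pics/c0.png",np.vstack([f(a),f(b)]))
```

```text
(no output)
```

View pics/c0.png

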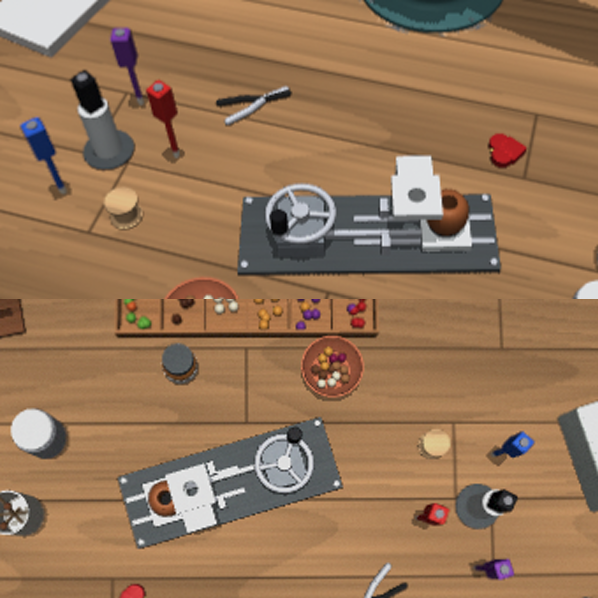

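The scene crop shows the jig with its crank at scene px (249,236) and top px (298,187). The black-handled wand in the stand is the real one; the red, blue and purple ones around it are look-alikes.

Run:
```python
from h import *
np.set_printoptions(precision=4,suppress=True)
P={c:imaging.snapshot(c) for c in("scene","top")}
# black blobs
for n,ws,wt in [("crank",(235,222,262,252),(285,172,310,200)),("wand",(128,145,150,178),(405,218,432,240))]:
    o=[]
    for c,(l,t,r,b) in (("scene",ws),("top",wt)):
        f=P[c]["frame"][t:b,l:r].max(2)<45
        k,lab,st,ce=cv2.connectedComponentsWithStats(f.astype(np.uint8)); i=1+np.argmax(st[1:,4])
        o.append((P[c],ce[i]+[l,t])); print(n,c,ce[i]+[l,t],st[i])
    print(tri(o))
    print(atz(o[1][0],o[1][1],.094 if n=="crank" else .14))
for u in [(181,170),(113,193),(158,138)]: print("scene", u, atz(P["scene"],u,.05))
for u in [(423,191),(380,231),(416,261)]: print("top", u, atz(P["top"],u,.05))
for q in imaging.trace(P["top"],"wand_mid"): print(q["extent"],q["p"])
```

```text
crank scene [248.    236.069] [  9   7   9  15 116]
crank top [295.7727 189.0455] [ 8 14  8  6 22]
(array([ 0.6385, -0.0764,  0.0898]), [1.0096723140840012, 0.8270786933784348])
[ 0.6372 -0.0739  0.094 ]
wand scene [139.7364 163.0227] [  3   7  17  22 220]
wand top [413.7981 224.8942] [  2   1  17  12 104]
(array([ 0.5294, -0.4016,  0.1354]), [0.24984219947218278, 0.2211416628415639])
[ 0.5289 -0.3995  0.14  ]
scene (181, 170) [ 0.4571 -0.3375  0.05  ]
scene (113, 193) [ 0.5808 -0.4787  0.05  ]
scene (158, 138) [ 0.36   -0.4517  0.05  ]
top (423, 191) [ 0.6368 -0.4612  0.05  ]
top (380, 231) [ 0.5171 -0.3262  0.05  ]
top (416, 261) [ 0.4272 -0.4321  0.05  ]
[369.9, 228.1, 386.1, 237.6] 0.75
[403.9, 257.7, 420.5, 268.9] 0.63
[403.8, 216.3, 424.4, 232.4] 0.59
[408.2, 184.5, 431.2, 200.0] 0.58
```

Request:
arm_command(
  increments=[
    [0, 32, -50, 0, 0, 0, 0],
    [0, 64, -100, 0, 0, 0, 0],
    [0, 96, -150, 0, 0, 0, 0],
    [0, 128, -200, 0, 0, 0, 0],
    [0, 160, -250, 0, 0, 0, 0],
  ],
)

```text
clock: 2.02
tool_pos: [0.3229, 0.4035, 0.2358]
orientation: [0.0, 0.121, 0.993, 0.0]
ft_force: [0.4, 0.7, -0.6]
opening: 0.093
grip_force: 0.0
```

Request:
arm_command(
  increments=[
    [0, 32, -50, 0, 0, 0, 0],
    [0, 64, -100, 0, 0, 0, 0],
    [0, 96, -150, 0, 0, 0, 0],
    [0, 128, -200, 0, 0, 0, 0],
    [0, 160, -250, 0, 0, 0, 0],
  ],
)

```text
clock: 2.65
tool_pos: [0.483, 0.1534, 0.236]
orientation: [0.0, 0.121, 0.993, 0.0]
ft_force: [0.2, 1.0, -0.6]
opening: 0.0928
grip_force: 0.0
```

Request:
arm_command(
  increments=[
    [0, 32, -50, 0, 0, 0, 0],
    [0, 64, -100, 0, 0, 0, 0],
    [0, 96, -150, 0, 0, 0, 0],
    [0, 128, -200, 0, 0, 0, 0],
    [0, 140, -220, 0, 0, 0, 0],
  ],
)

```text
clock: 3.28
tool_pos: [0.6232, -0.0674, 0.2351]
orientation: [-0.0, 0.122, 0.993, -0.0]
ft_force: [0.6, 0.7, -0.9]
opening: 0.0925
grip_force: 0.0
```

Run:
```python
from h import *
np.set_printoptions(precision=4,suppress=True)
s=arm.sense();print(s["clock"],s["tool_pos"],s["orientation"],s["joint_positions"],s["opening"])
p=imaging.snapshot("wrist"); save(p,"w1"); print("cam",ray(p,(280,210)))
for n,z in [("guide_hole",.102),("bead_mid",.059),("wheel_axis",.094),("crank_mid",.094),("jig",0)]:
    for q in imaging.landmark_of(p,n)[:2]: print(n,q["uv"],q["p"],atz(p,q["uv"],z))
```

```text
3.275 [ 0.6232 -0.0674  0.2351] [-0.0003  0.1222  0.9925 -0.0001] [-0.1483  0.0122  1.5512 -0.0002  1.5788 -1.4741] 0.09247810012178807
cam (array([ 0.5567, -0.0504,  0.3846]), array([ 0.2312, -0.0437, -0.9721]))
guide_hole [436.5, 92.0] 0.9 [0.5544 0.0943 0.102 ]
bead_mid [455.4, 73.3] 0.92 [0.5407 0.1376 0.059 ]
wheel_axis [275.1, 179.8] 0.93 [ 0.5963 -0.0609  0.094 ]
crank_mid [272.8, 227.4] 0.71 [ 0.6411 -0.0745  0.094 ]
jig [333.4, 131.2] 0.72 [0.5691 0.018  0.    ]
```

View pics/w1.png

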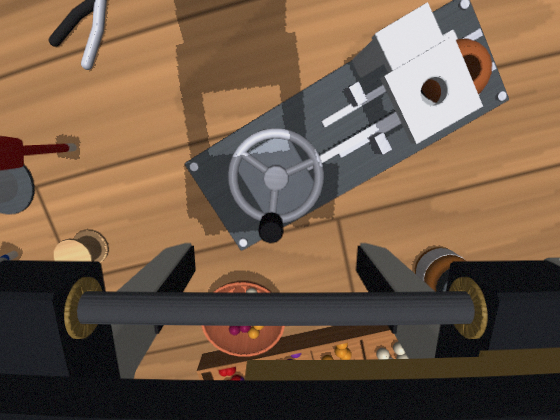

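The wrist picture shows the hub at (276,179), the crank at (271,228) and the guide hole at (434,90). That matches the measured positions, so I'll grasp the crank.

Request:
arm_command(
  increments=[
    [0, 17, -10, -40, 0, 0, 0],
    [0, 17, -10, -80, 0, 0, 0],
    [0, 17, -10, -120, 0, 0, 0],
    [0, 17, -10, -141, 0, 0, 0],
    [0, 17, -10, -141, 0, 0, 0],
  ],
  force=15,
)

```text
clock: 4.2
tool_pos: [0.6388, -0.0741, 0.0941]
orientation: [-0.001, 0.121, 0.993, 0.0]
ft_force: [-0.8, 1.3, -0.0]
opening: 0.0931
grip_force: 0.0
```

Request:
arm_command(
  increments=[
    [255, 0, 0, 0, 0, 0, 0],
    [255, 0, 0, 0, 0, 0, 0],
    [255, 0, 0, 0, 0, 0, 0],
    [255, 0, 0, 0, 0, 0, 0],
    [255, 0, 0, 0, 0, 0, 0],
  ],
)

```text
clock: 4.82
tool_pos: [0.6393, -0.0748, 0.0947]
orientation: [0.0, 0.121, 0.993, 0.0]
ft_force: [-0.4, 0.0, -0.0]
opening: 0.0475
grip_force: 0.0
```

Run:
```python
from h import *
np.set_printoptions(precision=4,suppress=True)
s=arm.sense();print(s["clock"],s["tool_pos"],s["orientation"],s["ft_force"],s["opening"],s["grip_force"])
ax=np.array([.5965,-.0615]); c=s["tool_pos"][:2]-ax; print(np.hypot(*c),np.arctan2(c[1],c[0]))
a0=np.arctan2(c[1],c[0]); r=.045
pts=[ax+r*np.array([np.cos(a0-.3*k),np.sin(a0-.3*k)]) for k in range(0,21)]
for i in range(0,20,5): print((1000*(np.array(pts[i+1:i+6])-pts[i])).round().tolist())
```

```text
4.825 [ 0.6393 -0.0748  0.0947] [0.     0.1212 0.9926 0.    ] [-0.437   0.0121 -0.0407] 0.04745800750699275 0.0
0.044841640399578636 -0.3019437259337941
[[-6.0, -12.0], [-15.0, -22.0], [-27.0, -29.0], [-40.0, -32.0], [-53.0, -30.0]]
[[-12.0, 5.0], [-23.0, 13.0], [-30.0, 25.0], [-34.0, 38.0], [-34.0, 51.0]]
[[4.0, 13.0], [12.0, 24.0], [22.0, 32.0], [35.0, 37.0], [48.0, 38.0]]
[[13.0, -3.0], [25.0, -10.0], [34.0, -20.0], [39.0, -32.0], [41.0, -46.0]]
```

Let the fingers finish closing, then do the first arc.

Request:
arm_command(
  increments=[
    [255, 0, 0, 0, 0, 0, 0],
    [255, 0, 0, 0, 0, 0, 0],
    [255, 0, 0, 0, 0, 0, 0],
    [255, 0, 0, 0, 0, 0, 0],
    [255, 0, 0, 0, 0, 0, 0],
  ],
)

```text
clock: 5.45
tool_pos: [0.6393, -0.0748, 0.0946]
orientation: [-0.0, 0.121, 0.993, -0.0]
ft_force: [0.3, -0.8, -1.0]
opening: 0.0235
grip_force: 15.0
```

Request:
arm_command(
  increments=[
    [255, -6, -12, 0, 0, 0, 0],
    [255, -15, -22, 0, 0, 0, 0],
    [255, -27, -29, 0, 0, 0, 0],
    [255, -40, -32, 0, 0, 0, 0],
    [255, -53, -30, 0, 0, 0, 0],
  ],
)

```text
clock: 6.08
tool_pos: [0.5857, -0.1045, 0.0946]
orientation: [0.0, 0.121, 0.993, 0.001]
ft_force: [6.0, 11.2, -0.3]
opening: 0.0237
grip_force: 15.0
```

Request:
arm_command(
  increments=[
    [255, -12, 6, 0, 0, 0, 0],
    [255, -23, 14, 0, 0, 0, 0],
    [255, -30, 26, 0, 0, 0, 0],
    [255, -34, 39, 0, 0, 0, 0],
    [255, -34, 52, 0, 0, 0, 0],
  ],
)

```text
clock: 6.7
tool_pos: [0.5522, -0.052, 0.0947]
orientation: [0.0, 0.121, 0.993, -0.0]
ft_force: [9.6, -4.4, -8.0]
opening: 0.0237
grip_force: 15.0
```

Request:
arm_command(
  increments=[
    [255, 4, 13, 0, 0, 0, 0],
    [255, 12, 24, 0, 0, 0, 0],
    [255, 22, 32, 0, 0, 0, 0],
    [255, 35, 37, 0, 0, 0, 0],
    [255, 48, 38, 0, 0, 0, 0],
  ],
)

```text
clock: 7.32
tool_pos: [0.6007, -0.0153, 0.0946]
orientation: [-0.0, 0.121, 0.993, -0.001]
ft_force: [-4.5, -22.1, 1.7]
opening: 0.0236
grip_force: 15.0
```

Run:
```python
from h import *
np.set_printoptions(precision=4,suppress=True)
s=arm.sense();print(s["clock"],s["tool_pos"],s["ft_force"],s["opening"],s["grip_force"])
ax=np.array([.5965,-.0615]); c=s["tool_pos"][:2]-ax; print(np.hypot(*c),np.arctan2(c[1],c[0]))
P={c:imaging.snapshot(c) for c in("scene","wrist","top")}
save(P["wrist"],"w2")
for n in["bead_mid","guide_hole","wheel_axis"]:
  for k in P:
    for q in imaging.landmark_of(P[k],n)[:1]: print(n,k,q["uv"],round(q["p"],2),atz(P[k],q["uv"],dict(bead_mid=.059,guide_hole=.102,wheel_axis=.094)[n]))
```

```text
7.325 [ 0.6007 -0.0153  0.0946] [ -4.5376 -22.0863   1.7088] 0.023579061766821282 15.002021500695264
0.04643563751164076 1.4796771104282056
bead_mid scene [329.5, 227.4] 0.98 [0.5413 0.099  0.059 ]
bead_mid wrist [451.1, 119.5] 0.84 [0.5506 0.1022 0.059 ]
bead_mid top [232.8, 221.1] 0.54 [0.5481 0.1097 0.059 ]
guide_hole scene [326.8, 223.8] 0.71 [0.5627 0.0943 0.102 ]
guide_hole wrist [482.8, 126.1] 0.86 [0.5532 0.0929 0.102 ]
guide_hole top [238.3, 214.8] 0.81 [0.5628 0.0908 0.102 ]
wheel_axis scene [259.6, 225.1] 0.79 [ 0.6041 -0.0609  0.094 ]
wheel_axis top [291.1, 204.7] 0.59 [ 0.5919 -0.06    0.094 ]
```

Request:
arm_command(
  increments=[
    [255, 9, -4, 0, 0, 0, 0],
    [255, 17, -8, 0, 0, 0, 0],
    [255, 24, -13, 0, 0, 0, 0],
    [255, 27, -16, 0, 0, 0, 0],
    [255, 30, -19, 0, 0, 0, 0],
  ],
)

```text
clock: 8.55
tool_pos: [0.6313, -0.0325, 0.0947]
orientation: [0.0, 0.121, 0.993, 0.001]
ft_force: [2.1, 4.7, -0.6]
opening: 0.0236
grip_force: 15.0
```

Request:
arm_command(
  increments=[
    [255, 1, -2, 0, 0, 0, 0],
    [255, 2, -4, 0, 0, 0, 0],
    [255, 4, -6, 0, 0, 0, 0],
    [255, 5, -8, 0, 0, 0, 0],
    [255, 5, -8, 0, 0, 0, 0],
  ],
)

```text
clock: 9.18
tool_pos: [0.6365, -0.0407, 0.0947]
orientation: [0.001, 0.121, 0.993, 0.001]
ft_force: [5.6, 3.3, -1.5]
opening: 0.0236
grip_force: 15.0
```

Run:
```python
from h import *
np.set_printoptions(precision=4,suppress=True)
s=arm.sense();print(s["tool_pos"],s["ft_force"])
P={c:imaging.snapshot(c) for c in("scene","wrist","top")}
for n in["bead_mid","guide_hole"]:
  for k in P:
    for q in imaging.landmark_of(P[k],n)[:1]: print(n,k,q["uv"],round(q["p"],2),atz(P[k],q["uv"],dict(bead_mid=.059,guide_hole=.102)[n]))
```

```text
[ 0.6365 -0.0407  0.0947] [ 5.6447  3.2862 -1.5054]
bead_mid scene [327.3, 227.8] 0.72 [0.5439 0.094  0.059 ]
bead_mid top [234.3, 219.4] 0.51 [0.5531 0.1054 0.059 ]
guide_hole scene [326.4, 223.3] 0.61 [0.5616 0.093  0.102 ]
guide_hole wrist [529.0, 32.1] 0.62 [0.5528 0.0927 0.102 ]
guide_hole top [239.4, 217.5] 0.93 [0.5551 0.0876 0.102 ]
```

Still light force, so not at the stop yet. Continue in small steps.

Request:
arm_command(
  increments=[
    [255, 1, -2, 0, 0, 0, 0],
    [255, 1, -4, 0, 0, 0, 0],
    [255, 2, -6, 0, 0, 0, 0],
    [255, 3, -8, 0, 0, 0, 0],
    [255, 3, -8, 0, 0, 0, 0],
  ],
)

```text
clock: 10.25
tool_pos: [0.6393, -0.048, 0.0947]
orientation: [0.0, 0.121, 0.993, 0.001]
ft_force: [4.6, 9.4, -0.5]
opening: 0.0233
grip_force: 15.0
```

Request:
arm_command(
  increments=[
    [255, 0, -1, 0, 0, 0, 0],
    [255, 0, -2, 0, 0, 0, 0],
    [255, 1, -3, 0, 0, 0, 0],
    [255, 1, -4, 0, 0, 0, 0],
    [255, 1, -4, 0, 0, 0, 0],
  ],
)

```text
clock: 10.88
tool_pos: [0.6405, -0.0493, 0.0948]
orientation: [0.0, 0.12, 0.993, 0.004]
ft_force: [5.6, 29.3, -0.1]
opening: 0.0249
grip_force: 15.0
```

Force rose to 29 N with the crank no longer moving, so the stop is reached. That is 5.7 rad, as estimated. Release and go up.

Request:
arm_command(
  increments=[
    [255, 0, 3, 0, 0, 0, 0],
    [100, 0, 3, 0, 0, 0, 0],
    [100, 0, 3, 0, 0, 0, 0],
    [100, 0, 3, 0, 0, 0, 0],
    [100, 0, 3, 0, 0, 0, 0],
  ],
)

```text
clock: 11.5
tool_pos: [0.6393, -0.0509, 0.0946]
orientation: [-0.0, 0.121, 0.993, -0.0]
ft_force: [-0.5, -1.0, 1.3]
opening: 0.0551
grip_force: 0.0
```

Request:
arm_command(
  increments=[
    [100, 0, 0, 50, 0, 0, 0],
    [100, 0, 0, 100, 0, 0, 0],
    [100, 0, 0, 160, 0, 0, 0],
    [100, -15, -50, 170, 0, 0, 0],
    [100, -30, -100, 170, 0, 0, 0],
  ],
)

```text
clock: 12.12
tool_pos: [0.6092, -0.1518, 0.2663]
orientation: [0.001, 0.121, 0.993, -0.0]
ft_force: [1.2, -0.4, -1.1]
opening: 0.0567
grip_force: 0.0
```

Request:
arm_command(
  increments=[
    [100, -15, -55, 0, 0, 0, 0],
    [100, -30, -110, 0, 0, 0, 0],
    [100, -45, -165, 0, 0, 0, 0],
    [100, -60, -220, 0, 0, 0, 0],
    [100, -70, -250, 0, 0, 0, 0],
  ],
)

```text
clock: 12.75
tool_pos: [0.5381, -0.4033, 0.2644]
orientation: [-0.0, 0.122, 0.993, -0.0]
ft_force: [0.5, 0.3, 0.0]
opening: 0.0567
grip_force: 0.0
```

Run:
```python
from h import *
np.set_printoptions(precision=4,suppress=True)
s=arm.sense();print(s["clock"],s["tool_pos"],s["orientation"],s["joint_positions"],s["opening"])
P={c:imaging.snapshot(c) for c in("wrist","scene","top")}
w=P["wrist"]; save(w,"w3")
for n,z in [("wand_mid",.135),("stand",0)]:
    for q in imaging.landmark_of(w,n)[:3]: print(n,q["uv"],q["p"],atz(w,q["uv"],z))
for k in("scene","top"):
  for n in["bead_mid","guide_hole"]:
    for q in imaging.landmark_of(P[k],n)[:1]: print(n,k,q["uv"],round(q["p"],2),atz(P[k],q["uv"],dict(bead_mid=.059,guide_hole=.102)[n]))
```

```text
12.75 [ 0.5381 -0.4033  0.2644] [-0.0002  0.1221  0.9925 -0.    ] [-0.6811  0.1048  1.4076 -0.0002  1.6295 -2.0071] 0.056653567519261365
wand_mid [261.1, 294.0] 0.94 [ 0.617  -0.4377  0.135 ]
wand_mid [248.7, 80.7] 0.93 [ 0.4227 -0.3977  0.135 ]
wand_mid [272.5, 202.4] 0.91 [ 0.5293 -0.4039  0.135 ]
stand [274.1, 180.6] 0.57 [ 0.5289 -0.4029  0.    ]
bead_mid scene [320.1, 230.6] 0.66 [0.5569 0.0788 0.059 ]
guide_hole scene [327.4, 222.0] 0.95 [0.5572 0.0945 0.102 ]
bead_mid top [235.6, 219.9] 0.64 [0.5516 0.1015 0.059 ]
guide_hole top [238.2, 216.4] 0.81 [0.5582 0.091  0.102 ]
```

View pics/w3.png

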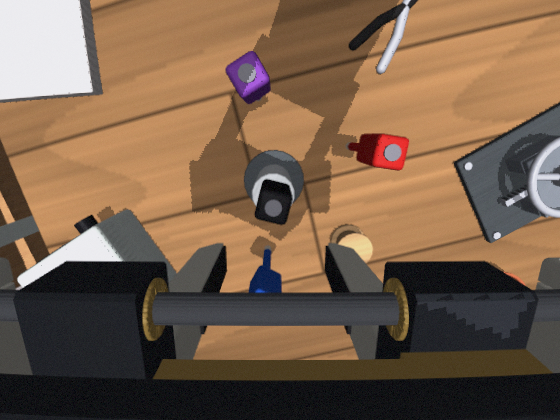

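The picture shows the wand's black handle around (272,202), with the look-alikes clear of it. Next is a close crop for its yaw.

Run:
```python
import cv2,numpy as np
a=cv2.imread("pics/w3.png")[165:235,240:310].astype(float)
a=np.clip(a*3.5,0,255).astype(np.uint8)
cv2.imwrite("pics/c3.png",cv2.resize(a,None,fx=8,fy=8,interpolation=cv2.INTER_CUBIC))
```

```text
(no output)
```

View pics/c3.png

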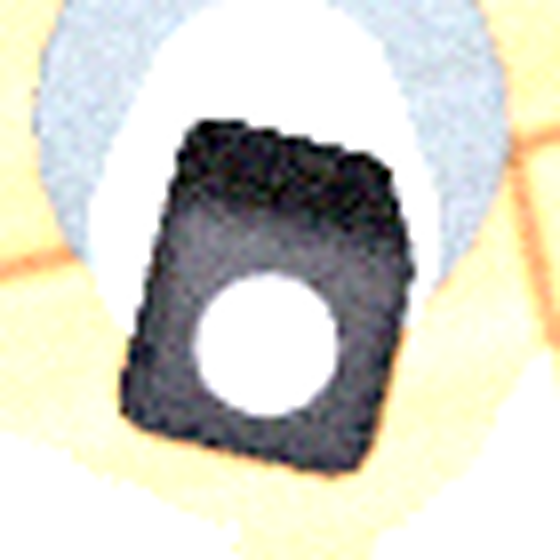

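The crop shows the handle's top face with corners about (122,415), (360,472), (410,262) and (172,205), and its cap centred at (265,343).

Run:
```python
from h import *
np.set_printoptions(precision=4,suppress=True)
s=arm.sense()
p=imaging.snapshot("wrist")
W=[atz(p,(240+u/8-.4,165+v/8-.4),.165)[:2] for u,v in [(122,415),(360,472),(410,262),(172,205),(265,343)]]
print(np.array(W),np.mean(W[:4],0))
for a,b in((0,1),(3,2),(1,2),(0,3)):
    d=W[b]-W[a];print(np.hypot(*d),np.degrees(np.arctan2(d[1],d[0])))
print(s["tool_pos"]); q=s["orientation"]; print("tool y yaw",np.degrees(np.arctan2(q[2]**2-q[1]**2,2*q[1]*q[2])))
# axis of wand: stand 2-view
S=imaging.snapshot("scene");T=imaging.snapshot("top")
```

```text
[[ 0.533  -0.4158]
 [ 0.5449 -0.3932]
 [ 0.5244 -0.3831]
 [ 0.5128 -0.4052]
 [ 0.5291 -0.3995]] [ 0.5288 -0.3993]
0.025515014558635484 62.18959823379922
0.02497253923090751 62.479682830553415
0.02288068768297175 153.65353819225788
0.022746824083552192 152.2947744486858
[ 0.5397 -0.3999  0.2649]
tool y yaw 76.15185054652235
```

Request:
arm_command(
  increments=[
    [100, -6, 0, -20, 0, 0, -0.12],
    [100, -11, -1, -40, 0, 0, -0.24],
    [100, -11, -1, -75, 0, 0, -0.24],
    [100, -11, -1, -110, 0, 0, -0.24],
    [100, -11, -1, -128, 0, 0, -0.24],
  ],
  force=25,
)

```text
clock: 13.98
tool_pos: [0.5279, -0.4013, 0.1348]
orientation: [-0.001, 0.239, 0.971, 0.0]
ft_force: [-0.2, -0.4, -0.9]
opening: 0.0562
grip_force: 0.0
```

Request:
arm_command(
  increments=[
    [255, 0, 0, 0, 0, 0, 0],
    [255, 0, 0, 0, 0, 0, 0],
    [255, 0, 0, 0, 0, 0, 0],
    [255, 0, 0, 0, 0, 0, 0],
    [255, 0, 0, 0, 0, 0, 0],
  ],
)

```text
clock: 14.6
tool_pos: [0.5286, -0.4021, 0.1379]
orientation: [0.001, 0.239, 0.971, -0.0]
ft_force: [0.0, -0.3, 6.0]
opening: 0.0279
grip_force: 25.0
```

Gripped at 28 mm. Lift straight up.

Request:
arm_command(
  increments=[
    [255, 0, 0, 10, 0, 0, 0],
    [255, 0, 0, 30, 0, 0, 0],
    [255, 0, 0, 60, 0, 0, 0],
    [255, 0, 0, 90, 0, 0, 0],
    [255, 0, 0, 120, 0, 0, 0],
  ],
)

```text
clock: 15.22
tool_pos: [0.5282, -0.4017, 0.2592]
orientation: [0.0, 0.239, 0.971, -0.0]
ft_force: [1.0, 0.8, -1.3]
opening: 0.0276
grip_force: 25.0
```

Request:
arm_command(
  increments=[
    [255, 0, 0, 20, 0, 0, 0],
    [255, 0, 0, 40, 0, 0, 0],
    [255, 0, 0, 40, 0, 0, 0],
    [255, 0, 0, 40, 0, 0, 0],
    [255, 0, 0, 40, 0, 0, 0],
  ],
)

```text
clock: 15.85
tool_pos: [0.5281, -0.4017, 0.2954]
orientation: [-0.001, 0.239, 0.971, 0.0]
ft_force: [-0.4, -0.9, -1.9]
opening: 0.0277
grip_force: 25.0
```

Run:
```python
from h import *
np.set_printoptions(precision=4,suppress=True)
s=arm.sense();print(s["clock"],s["tool_pos"],s["orientation"],s["ft_force"],s["ft_torque"],s["opening"])
P={c:imaging.snapshot(c) for c in("wrist","scene","top")}
for k in P: save(P[k],k+"4")
t=s["tool_pos"]
for n in["wand_mid","wand_tip"]:
  X=t+np.array([0,0,0 if n=="wand_mid" else -.127])
  for k in P: print(n,k,"pred",proj(P[k],X),[(np.round(q["uv"],1).tolist(),round(q["p"],2)) for q in imaging.landmark_of(P[k],n)])
S=P["scene"]["frame"];T=P["top"]["frame"]
```

```text
15.85 [ 0.5281 -0.4017  0.2954] [-0.0007  0.239   0.971   0.0003] [-0.3756 -0.9181 -1.8947] [-0.0509 -0.0104 -0.0032] 0.027732143051446573
wand_mid wrist pred [275.2286 270.5647] [([276.0, 270.0], 0.95), ([229.0, 104.2], 0.88), ([355.2, 138.6], 0.75)]
wand_mid scene pred [122.0645 114.6639] [([159.0, 136.7], 0.79), ([181.7, 168.4], 0.78), ([110.5, 191.1], 0.69), ([120.3, 116.1], 0.57)]
wand_mid top pred [434.9865 221.04  ] [([379.7, 231.2], 0.66), ([422.6, 193.3], 0.5), ([415.1, 260.5], 0.38)]
wand_tip wrist pred [275.3654 212.0375] [([276.1, 208.3], 0.77), ([241.1, 116.9], 0.68), ([338.0, 139.0], 0.57)]
wand_tip scene pred [136.788  153.6527] [([170.6, 167.7], 0.91), ([137.4, 154.2], 0.85), ([194.2, 196.6], 0.85), ([126.0, 218.9], 0.63)]
wand_tip top pred [417.9177 224.4857] [([418.1, 224.1], 0.61), ([412.4, 196.3], 0.57), ([402.4, 260.6], 0.4)]
```

The tip agrees with the prediction within about 3 mm. Carry it over the guide hole.

Request:
arm_command(
  increments=[
    [255, 2, 30, 0, 0, 0, 0],
    [255, 5, 80, 0, 0, 0, 0],
    [255, 8, 130, 0, 0, 0, 0],
    [255, 11, 180, 0, 0, 0, 0],
    [255, 14, 230, 0, 0, 0, 0],
  ],
  force=35,
)

```text
clock: 16.92
tool_pos: [0.5421, -0.1702, 0.2968]
orientation: [0.0, 0.239, 0.971, -0.0]
ft_force: [-0.4, -0.4, -1.0]
opening: 0.0278
grip_force: 35.0
```

Request:
arm_command(
  increments=[
    [255, 3, 50, 0, 0, 0, 0],
    [255, 6, 100, 0, 0, 0, 0],
    [255, 9, 150, 0, 0, 0, 0],
    [255, 12, 200, 0, 0, 0, 0],
    [255, 14, 240, 0, 0, 0, 0],
  ],
)

```text
clock: 17.55
tool_pos: [0.5561, 0.0701, 0.2968]
orientation: [0.0, 0.239, 0.971, 0.0]
ft_force: [1.0, 0.0, -0.6]
opening: 0.0279
grip_force: 35.0
```

Request:
arm_command(
  increments=[
    [255, 0, 15, 0, 0, 0, 0],
    [255, 0, 25, -10, 0, 0, 0],
    [255, 0, 25, -20, 0, 0, 0],
    [255, 0, 25, -20, 0, 0, 0],
    [255, 0, 25, -20, 0, 0, 0],
  ],
)

```text
clock: 18.18
tool_pos: [0.5564, 0.0925, 0.2767]
orientation: [0.0, 0.24, 0.971, -0.0]
ft_force: [-0.1, -0.1, -1.4]
opening: 0.0277
grip_force: 35.0
```

Run:
```python
from h import *
np.set_printoptions(precision=4,suppress=True)
s=arm.sense();print(s["clock"],s["tool_pos"],s["orientation"],s["ft_force"],s["opening"])
P={c:imaging.snapshot(c) for c in("wrist","scene","top")}
for k in P: save(P[k],k+"5")
t=s["tool_pos"]
for n in["wand_mid","wand_tip","guide_hole","bead_mid"]:
  X={"wand_mid":t,"wand_tip":t-[0,0,.127],"guide_hole":np.array([.556,.093,.102]),"bead_mid":np.array([.556,.093,.059])}[n]
  for k in P: print(n,k,"pred",proj(P[k],X),[(np.round(q["uv"],1).tolist(),round(q["p"],2)) for q in imaging.landmark_of(P[k],n)][:4])
f=lambda i:cv2.resize(i,None,fx=4,fy=4,interpolation=cv2.INTER_CUBIC)
c=[]
for k in("wrist","scene","top"):
  u,v=proj(P[k],t-[0,0,.15]).astype(int); c.append(f(P[k]["frame"][v-45:v+45,u-33:u+33]))
cv2.imwrite("pics/c5.png",np.hstack(c))
print([proj(P[k],t-[0,0,.15]).astype(int) for k in P])
```

```text
18.175 [0.5564 0.0925 0.2767] [ 0.0001  0.2395  0.9709 -0.    ] [-0.1133 -0.0561 -1.4445] 0.027739137085704565
wand_mid wrist pred [275.2758 270.5584] [([276.1, 269.3], 0.63), ([279.7, 7.5], 0.25)]
wand_mid scene pred [331.8876 173.07  ] [([113.6, 193.0], 0.96), ([184.6, 166.7], 0.79), ([332.6, 176.0], 0.71), ([159.5, 137.0], 0.57)]
wand_mid top pred [232.7796 211.159 ] [([415.9, 263.1], 0.71), ([373.2, 192.0], 0.66), ([381.6, 233.0], 0.55), ([423.7, 192.5], 0.46)]
wand_tip wrist pred [275.4454 211.8078] [([274.9, 210.2], 0.8), ([38.0, 276.2], 0.69)]
wand_tip scene pred [327.9474 209.5406] [([125.6, 219.0], 0.94), ([327.5, 211.3], 0.68), ([195.6, 196.2], 0.57), ([258.7, 225.6], 0.57)]
wand_tip top pred [236.4843 215.6018] [([414.1, 201.0], 0.69), ([402.8, 259.7], 0.56), ([364.8, 233.7], 0.55)]
guide_hole wrist pred [275.7458 200.4567] [([273.8, 201.1], 0.79)]
guide_hole scene pred [326.9054 221.4635] []
guide_hole top pred [237.5011 217.18  ] [([240.5, 215.5], 0.68), ([286.0, 187.1], 0.49)]
bead_mid wrist pred [275.7371 193.0744] [([275.5, 195.2], 0.86)]
bead_mid scene pred [325.8071 231.5952] [([326.1, 231.0], 0.58)]
bead_mid top pred [238.5162 218.3852] []
[array([275, 206]), array([327, 215]), array([237, 216])]
```

View pics/c5.png

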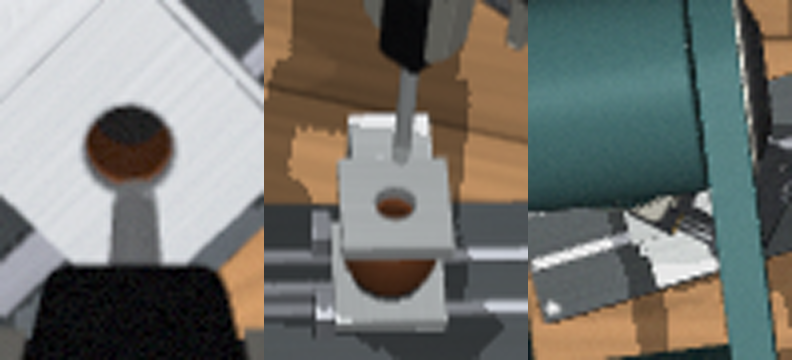

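The wrist crop shows the hole at full-picture px (274,197) and the tip at about (275.6,207). The scene crop has the tip right above the hole, hole (326.4,220.6). Next I'll fit the hole precisely in the plate's plane.

```bash
cat > fit.py <<'E'
from h import *
np.set_printoptions(precision=4,suppress=True)
def rect(p,z,c,half=.025,s=10000):   # metric view of the plane z: row=+x down.., col=+y
    n=int(2*half*s); g=(np.arange(n)+.5)/s-half
    X,Y=np.meshgrid(c[0]+g,c[1]+g,indexing="ij")
    pts=np.stack([X,Y,np.full_like(X,z)],-1).reshape(-1,3)
    uv=cv2.projectPoints(pts,np.array(p["rvec"],float),np.array(p["tvec"],float),np.array(p["intrinsics"]),np.array(p["dist_coeffs"]))[0].reshape(n,n,2).astype(np.float32)
    return cv2.remap(p["frame"],uv[...,0],uv[...,1],cv2.INTER_CUBIC)
def hole(p,c,r=.012,excl=lambda a:False):
    from scipy.optimize import least_squares
    im=cv2.GaussianBlur(rect(p,.102,c).max(2).astype(np.float32),(0,0),5); pts=[]
    for a in np.arange(0,360,5):
        if excl(a): continue
        rr=np.arange(.007,.017,.0001); d=np.array([np.cos(np.radians(a)),np.sin(np.radians(a))])
        q=(rr[:,None]*d+.025)*1e4; v=cv2.remap(im,q[:,1:].astype(np.float32),q[:,:1].astype(np.float32),1).ravel()
        g=np.gradient(v); i=g.argmax()
        if 0<i<99 and g[i]>.5: pts.append(c+rr[i]*d)
    pts=np.array(pts)
    f=least_squares(lambda m:np.hypot(*(pts-m[:2]).T)-m[2],[*c,r],loss="soft_l1",f_scale=.0004)
    return f.x,len(pts),np.median(abs(f.fun))
E
python3 - <<'E'
from fit import *
s=arm.sense(); p=imaging.snapshot("wrist"); c=np.array([.556,.093])
for z in range(2): 
    x,n,e=hole(p,c,excl=lambda a:130<a<230); c=x[:2]; print(x,n,e)
print("hole scene",atz(imaging.snapshot("scene"),(326.4,220.6),.102))
t=s["tool_pos"];print(t, "tip in px->z",atz(p,(275.6,207.4),t[2]-.128))
a=rect(p,.102,c); b=rect(p,t[2]-.128,t[:2]); cv2.circle(a,(int(1e4*(x[1]-c[1]))+250,int(1e4*(x[0]-c[0]))+250),int(x[2]*1e4),(0,255,0),1); cv2.circle(b,(250,250),50,(0,255,0),1)
cv2.imwrite("pics/r1.png",cv2.resize(np.hstack([a,b]),(800,400)))
E
```

```text
[0.5528 0.0923 0.0122] 44 9.352637779551105e-05
[0.5525 0.0924 0.0121] 53 0.00020444077923115374
hole scene [0.5539 0.0913 0.102 ]
[0.5563 0.0932 0.2766] tip in px->z [0.5529 0.0952 0.1486]
```

View pics/r1.png

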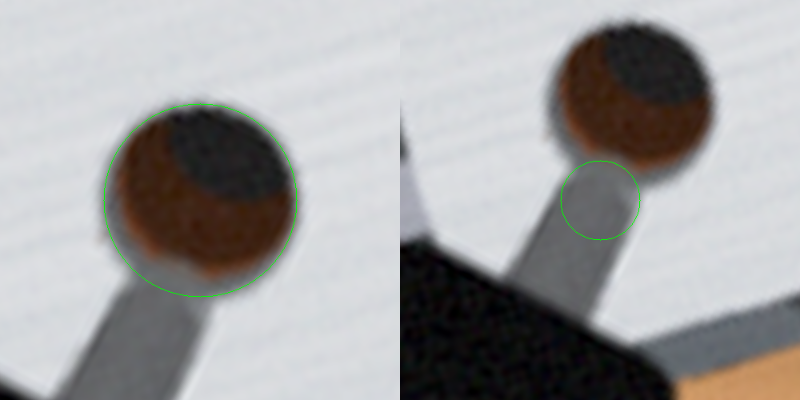

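The fitted circle sits on the hole at (0.5525, 0.0924), and the tip sits under the TCP as predicted. Correct by (-4,-1) mm and lower to about 10 mm above the plate.

Request:
arm_command(
  increments=[
    [255, -2, 0, -5, 0, 0, 0],
    [255, -4, -1, -15, 0, 0, 0],
    [255, -4, -1, -25, 0, 0, 0],
    [255, -4, -1, -36, 0, 0, 0],
    [255, -4, -1, -36, 0, 0, 0],
  ],
)

```text
clock: 19.65
tool_pos: [0.552, 0.0921, 0.2394]
orientation: [-0.001, 0.239, 0.971, -0.0]
ft_force: [0.1, -0.9, -0.4]
opening: 0.028
grip_force: 35.0
```

Run:
```python
from fit import *
imaging.snapshot("top")
s=arm.sense(); p=imaging.snapshot("wrist"); S=imaging.snapshot("scene"); c=np.array([.5525,.0924])
x,n,e=hole(p,c,excl=lambda a:100<a<280); print(x,n,e)
t=s["tool_pos"];print(t,s["orientation"],s["ft_force"])
a=rect(p,.102,c); b=rect(p,t[2]-.128,t[:2]); cv2.circle(a,(int(1e4*(x[1]-c[1]))+250,int(1e4*(x[0]-c[0]))+250),int(x[2]*1e4),(0,255,0),1); cv2.circle(b,(250,250),50,(0,255,0),1)
sc=cv2.resize(S["frame"][185:260,296:358],None,fx=6.45,fy=6.45,interpolation=cv2.INTER_CUBIC)[:480]
h=cv2.resize(np.hstack([a,b]),(800,400))
cv2.imwrite("pics/r2.png",np.hstack([cv2.resize(a,(400,400)),cv2.resize(sc,(330,400))]))
```

```text
[0.5526 0.0922 0.0123] 30 0.00018835849342450917
[0.5522 0.0922 0.2402] [-0.0004  0.2391  0.971  -0.0001] [-0.0957  1.0623 -1.1766]
```

View pics/r2.png

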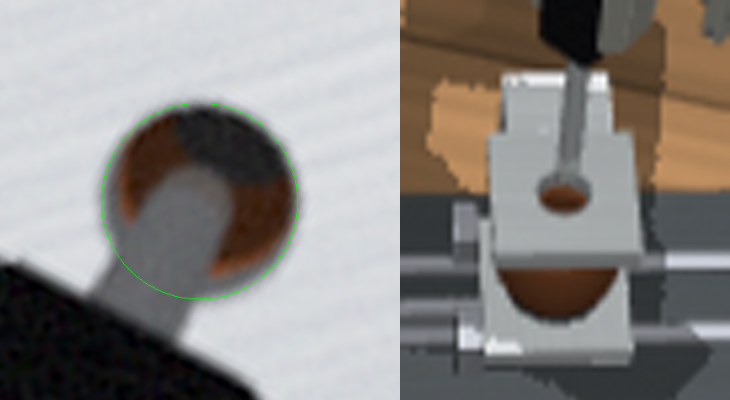

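The tip is over the hole, possibly 1–2 mm toward -x. The clearance is 7 mm, so lower until the tip is just at the rim, where parallax vanishes.

Request:
arm_command(
  increments=[
    [255, 1, 0, -3, 0, 0, 0],
    [255, 1, 0, -6, 0, 0, 0],
    [255, 1, 0, -10, 0, 0, 0],
    [255, 1, 0, -13, 0, 0, 0],
    [255, 1, 0, -13, 0, 0, 0],
  ],
)

```text
clock: 20.42
tool_pos: [0.5532, 0.0922, 0.2274]
orientation: [-0.0, 0.239, 0.971, -0.0]
ft_force: [0.0, -0.6, -1.1]
opening: 0.0275
grip_force: 35.0
```

Run:
```python
from fit import *
imaging.snapshot("top")
s=arm.sense(); p=imaging.snapshot("wrist"); c=np.array([.5525,.0924])
x,n,e=hole(p,c,excl=lambda a:90<a<290); print(x,n,e)
t=s["tool_pos"];print(t,s["ft_force"])
k=t[2]-.128; print("tip z",k); o,d=ray(p,(275,200)); print("cam",o)
a=rect(p,.102,c); a=np.clip(a.astype(float)*1.6,0,255).astype(np.uint8); b=a.copy()
cv2.circle(b,(250,250),120,(0,255,0),1); u=(t[:2]-c)*1e4+250; cv2.circle(b,(int(u[1]),int(u[0])),50,(0,255,255),1)
cv2.imwrite("pics/r3.png",cv2.resize(np.hstack([a[60:440,60:440],b[60:440,60:440]]),(800,400)))
```

```text
[0.5528 0.0922 0.0122] 25 0.00012190168064731867
[0.5533 0.0922 0.2276] [ 0.1798 -0.4528 -1.3326]
tip z 0.09958104883830518
cam [0.4925 0.1243 0.377 ]
```

View pics/r3.png

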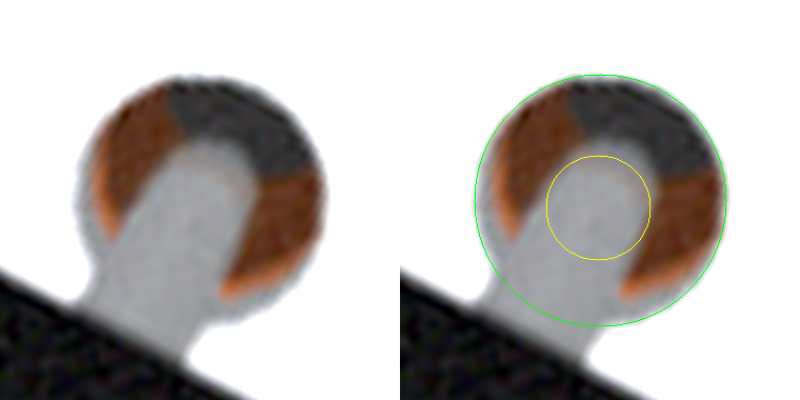

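Near the rim plane the tip is about 0.7 mm off centre, which is well inside tolerance. Nudge half a millimetre and lower to mid-bead.

Request:
arm_command(
  increments=[
    [255, 0.5, -0.5, 0, 0, 0, 0],
    [255, 0.5, -0.5, -5, 0, 0, 0],
    [255, 0.5, -0.5, -10, 0, 0, 0],
    [255, 0.5, -0.5, -15, 0, 0, 0],
    [255, 0.5, -0.5, -20, 0, 0, 0],
  ],
)

```text
clock: 21.15
tool_pos: [0.5537, 0.0917, 0.2072]
orientation: [-0.0, 0.239, 0.971, -0.0]
ft_force: [0.3, -0.1, -0.7]
opening: 0.0281
grip_force: 35.0
```

Request:
arm_command(
  increments=[
    [255, 0, 0, -5, 0, 0, 0],
    [255, 0, 0, -10, 0, 0, 0],
    [255, 0, 0, -15, 0, 0, 0],
    [255, 0, 0, -20, 0, 0, 0],
    [255, 0, 0, -20, 0, 0, 0],
  ],
)

```text
clock: 21.78
tool_pos: [0.5536, 0.0917, 0.1872]
orientation: [-0.0, 0.239, 0.971, -0.0]
ft_force: [-0.3, 0.1, -0.6]
opening: 0.0279
grip_force: 35.0
```

Request:
arm_command(
  increments=[
    [255, 0, 0, 0, 0, 0, 0],
    [255, 0, 0, 0, 0, 0, 0],
    [255, 0, 0, 0, 0, 0, 0],
    [255, 0, 0, 0, 0, 0, 0],
    [255, 0, 0, 0, 0, 0, 0],
  ],
)

```text
clock: 22.4
tool_pos: [0.5538, 0.0917, 0.1877]
orientation: [0.0, 0.239, 0.971, 0.0]
ft_force: [-0.3, 0.9, 0.2]
opening: 0.0279
grip_force: 35.0
```

Run:
```python
from fit import *
imaging.snapshot("top")
s=arm.sense(); p=imaging.snapshot("wrist");S=imaging.snapshot("scene"); c=np.array([.5527,.0922])
print(s["clock"],s["tool_pos"],s["ft_force"],s["grip_force"])
a=rect(p,.102,c,half=.03); a=cv2.resize(np.clip(a.astype(float)*1.3,0,255).astype(np.uint8),(400,400))
sc=cv2.resize(S["frame"][170:245,296:358],(330,400),interpolation=cv2.INTER_CUBIC)
cv2.imwrite("pics/r4.png",np.hstack([a,sc]))
```

```text
22.45 [0.5538 0.0917 0.1877] [-0.7269  0.739  -1.5187] 34.999796748161316
```

View pics/r4.png

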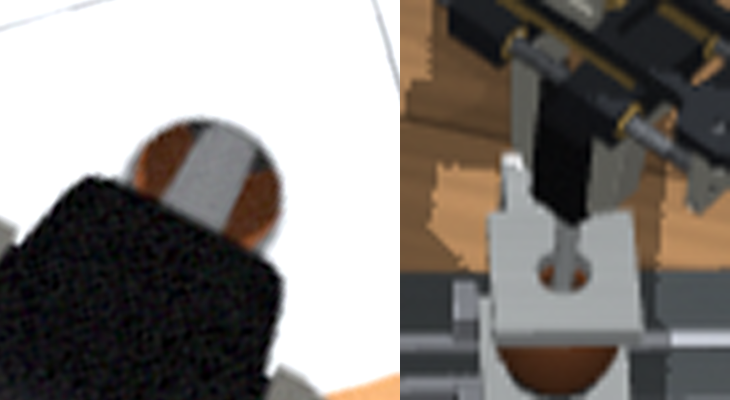

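The scene view shows the stem centred in the hole, at (564,270) in the composite. The wrist view shows even gaps on both sides. No contact force, and the tip is computed at z of about 0.060 m. Handing in.

```bash
python3 -c "
from plant import arm
print(arm.close_job())"
```

```text
the job is handed in; nothing more can be done
None
```

I wound the carriage to its stop and handed the job in with the wand held still in the bead's bore, its tip by my estimate within 1 mm of the bead's mid-height and of the hole's axis; the hand-in returned no verdict.

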